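# Lift the ruby ring out of the display case with tongs

### The arm

A 7-joint arm with a two-finger parallel gripper is mounted at the origin on the work surface. World frame = base frame: x ahead of the robot, y to its left, z up, the work surface at z = 0. Lengths are in mm, angles in rad, forces in N, time in s.
With the tool pointing down it reaches from about 400 to 875 mm from the base axis. Payload 6.5 kg.
Tool frame: the origin (TCP) lies between the finger pads; the fingertips stand 8 mm ahead of it and the grasp point (between the pads) lies 11 mm behind it (robot.nose_length is the distance from the TCP to the fingertips, in mm); z points along the fingers, y is the line along which they close (so a half turn about z gives the same grasp; the last joint's range is limited). The gripper opens to 85 mm and grips with 20 to 120 N. Pads are 22 mm wide; open, the fingers measure 114 mm over their backs; the gripper's body (76 mm by 85 mm) begins 54 mm behind the grasp point. The pads swing forward as they close: fully open they stand 13 mm farther back than shut.
Start: joints at [-1.334, 0.536, -0.004, 1.538, 0.003, 1.067, -0.071], TCP at [193.821, 620.422, 239.29] pointing down, gripper open.
Joint ranges: [-2.7, 2.7], [-0.37, 2.16], [-1.27, 1.26], [0.24, 2.4], [-1.31, 4.45], [0.19, 1.91], [-2.76, 2.76]. Speed limits (rad/s): [2.39, 2.39, 3.14, 3.14, 3.14, 3.14, 3.14].

### API

Orientations are given as a unit quaternion [x, y, z, w].
In Python, from plant import robot gives the robot as it stands.
- The arm moves only by the tool move_arm, never from a script. Its argument "series" is a list of rows, each a list of 7 numbers: the shift along the tool's x, y, z scaled (see below), then the turn, a rotation vector about the tool's x, y, z scaled (see below), then the gripper command: -1 is shut, 1 is fully open, values between are in proportion. In form: [[x, y, z, wx, wy, wz, fingers], ...]. A call has 1 to 8 rows; each row shifts and turns the commanded pose from where the row before left it, along the tool's axes as they then stand; what a row does not reach is not made up. The controller multiplies each number of a shift by 0.04 m and each number of a turn by 0.15 rad. A row lasts 1/10 s, in which the tool goes at most 50 mm and 8.59 degrees, less where a joint would pass 70% of its speed; a pose out of reach is approached as far as the arm can. A call with a number of a shift or a turn outside -1 to 1 is refused whole. A call with a gripper value outside its range is refused whole. The fingers move at their own pace and stop on an object; the grip force is fixed at half the most. Time passes only in rows, so rows that do not move let the fingers close. It gives the time, the measured TCP pose, the force, the opening and the grip force at its end, in the units of the state.
- robot.get_state(): the state, without advancing time (a new reading comes with each control period).
- robot.read_camera(name): name is "side" or "top"; returns a dict with "image" (480x640x3 uint8, blue, green, red), "vfov" (degrees; the focal length in pixels is half the picture's height over the tangent of half this angle, whatever the lens; pixels are square), "cx", "cy" (the principal point, pixels), "R" (3x3) and "t" (3): a world point X has camera coordinates R X + t. Camera axes: x right, y down, z forward; pixel columns grow to the right and rows downward; lengths in mm; the calibration is good to about 2 mm. A picture is of the moment at which its call begins. There is no depth.
- robot.sign_off(): hands the job in; it is judged then, once.
Trained networks look in the newest picture that a camera, given by its name, has taken for a name from the list of things; names that differ only in an ending like _2 or _b are one class to them, and where a whole thing is asked for, a point or a joint stands for the part that bears it (a point fixed in the world has none). Each returns a list of dicts, best first, with "confidence" (0 to 1); they miss things now and then, are a little off and sometimes report something else, mostly with a low value. They report only what shows in the picture. A call takes as long as a camera call. They do not tell look-alikes from the thing itself.
- robot.search_frame(camera, target): "box" ([left, top, right, bottom] in pixels, round what is visible of it).
- robot.tip_of(camera, target): "centre" ([column, row] in pixels: a listed point, or the origin of a listed thing).
The state is a dict: "t": time; "joint_positions": joint angles; "dq": joint speeds; "effort": joint torques, N m; "position": TCP position; "eef_rot": TCP orientation; "ft_force": force on the tool from outside, world axes, zero at the start; "ft_torque": the same for the moment, N m; "grip_width": finger opening in mm; "grasp_force": force on a finger pad.
Only numpy, scipy, OpenCV 4.12 (cv2) and the standard library are available. Lean on these libraries where they do the work, as an engineer would, in place of code of your own. Each camera call takes 0.05 s, during which the arm holds its last target. There are 200 camera calls.

### The job

Flip the red-tipped cam lever outward to free the display case's clear cover, push the cover fully open, and only then take the spring tongs from their holder. With the tongs, not the fingers, grip the gold ring with red stones, lift it off its post and finish while holding it still in the tongs, at least 16 cm above the counter and clear of the case. Leave the other two rings on their posts and the other things on the counter where they are.

Things in the scene. Friction and masses are not known exactly. Their poses are not given: they have to be found in the camera images.
- case: White display case, green inside, fixed; 116 (x) x 236 mm (y), walls 60 mm high, 6 mm thick; side rails, top 69 mm up, run on to x = +170 mm. Origin: centre of its underside; +x is the way the cover opens, +y the lever side. Posts at x = 0, y = -64, 0, +64 mm: a seat of 11 mm radius 30 mm above the counter, then a pin of 7.8 mm radius up to 44 mm. Inner floor 10 mm up.
- cover (a joint): Slide of the clear 4 mm cover (top 68 mm above the counter) along the case's +x, in m: 0 shut over the rings, 0.105 fully open at its stop. Takes about 2 N. While the lever leans inward it blocks a brass lug on the cover and the cover cannot move more than about 5 mm.
- cover_handle (a point): Centre of the top of the cover's upright brass handle plate, 98 mm above the counter: 12 mm thick along the case's x, 90 mm wide along its y, standing 30 mm above the cover. Push it from its -x side.
- lever (a joint): Cam lever's angle in rad: 0 to 0.2 at the start, leaning 45 degrees or a little less inward over the cover; upright at 0.785; 1.6 leaning outward at its stop. Turns about a level axis along the case's x; stays where left; takes about 2 N at the tip. The cover is free beyond about 1.0; count it as flipped near its stop.
- lever_pivot (a point): Point on the lever's axis, 68 mm above the counter, at x = +40, y = +129 mm in the case's frame.
- lever_tip (a point): Centre of the red ball (18 mm) at the lever's end, 72 mm from the pivot; the rod is 10 mm thick. Push it outward, towards the case's +y, with shut fingers from its inner side, tips about 30 mm above the pivot.
- holder: Dark wood tongs holder fixed to the counter, foot 70 x 110 mm, pocket 34 x 84 mm outside and 22 x 72 mm inside, top 48 mm above the counter, pocket floor 8 mm. Origin: centre of its underside; the pocket is long along y.
- tongs: Small steel spring tongs, 126 mm tall, standing tips down in the holder, 100 g. Origin: midway between the tips, 2 mm below their lower ends when open (6 mm above the counter in the holder); z up along the tongs to the pivot at 120 mm; the jaws close along y. Both jaws turn alike about the pivot.
- tongs_grip (a point): Midway between the two black grip pads (88 mm above the tongs' origin, 38 mm below their top). Pads 20 mm wide, 16 mm high; 43 mm over both when open, about 36 mm with a ring gripped. Squeezing them along y closes the tips, which move 3.6 times as far. A spring holds the jaws open: closing begins at about 6 N a pad, a ring is reached at about 9 N; 30 to 50 N grips it firmly.
- jaw_left: The tongs' jaw on their +y side; origin at the pivot.
- jaw_right: The tongs' jaw on their -y side; origin at the pivot.
- tip_left (a point): Middle of the inner face of the left rubber tip pad (14 mm wide, 26 mm high, 6 mm thick), about 107 mm below the pivot. Between both points 49 mm when open; it shrinks to 28 mm on a ring.
- tip_right (a point): The same on the right jaw.
- ruby_ring: The wanted ring: gold with red stones, lying flat around one of the three posts; 28 mm outside, 21 mm bore, 12 mm high, 25 g. Origin: centre of its underside.
- ruby_ring_center (a point): Centre of that ring, 6 mm above its underside; 36 mm above the counter on its post.
- blue_ring: Gold ring with blue stones, same size, on another post; leave it.
- silver_ring: Silver ring with white stones, same size, on another post; leave it.
- phone: Grey phone, 75 x 150 x 8 mm, bystander.
- loupe: Black loupe, 38 mm across, 30 mm high, bystander.
- ring_box: Red ring box, 57 mm square, 44 mm high, bystander.
- ring_cone: Wooden ring cone, 64 mm foot, 88 mm high, bystander.
- polish_tin: Small tin, 60 mm across, 55 mm high, bystander.
Not all that is in view belongs to the job. What is shaped like the holder but blue or turquoise is not meant. There is more than one size of the tongs; the job needs the smaller.

How it is judged (in metres and radians):
On the way, in this order (a step that is already met when the one before it is completed fails the run):
1. the lever is flipped outward (beyond 1.3 rad) (value of joint lever above 1.3 rad), for 0.2 s.
2. the cover is pushed open (beyond 95 mm) (value of joint cover above 0.095 m), for 0.2 s.
3. the tongs are lifted out of the holder by the gripper (contact force between the fingers and tongs above 1 N and height (world z) of tongs above 0.055 m and contact force between tongs and holder below 0.05 N), for 0.2 s.
4. the ruby ring is gripped between both jaws of the tongs (contact force between each of jaw_left, jaw_right and ruby_ring above 0.5 N and contact force between the fingers and tongs above 1 N), for 0.2 s.
At the end, for the whole second after the job is handed in: Ruby ring centre over 150 mm above the counter, still, pressed by both jaws (0.5 N each) of the tongs the fingers grip; ring and tongs clear of case and holder, ring not touched by fingers; lever over 1.3 rad, cover over 85 mm; other rings within 15 mm, bystanders 30 mm of their start (all of step 4 and height (world z) of ruby_ring_center above 0.15 m and linear speed of ruby_ring below 0.03 m/s and contact force between each of the arm, the fingers, case and ruby_ring below 0.05 N and contact force between each of case, holder and tongs below 0.05 N and value of joint lever above 1.3 rad and value of joint cover above 0.085 m and distance of each of blue_ring, silver_ring from where it was at the start of the episode below 0.015 m and distance of each of phone, loupe, ring_box, ring_cone, polish_tin from where it was at the start of the episode below 0.03 m); the arm keeps its last pose, push and grip.
It fails at once if the ruby ring is touched by the fingers or the arm (contact force between any of the fingers, the arm and ruby_ring above 0.3 N).
It fails at once if another ring is moved from its post (15 mm) (distance of any of blue_ring, silver_ring from where it was at the start of the episode above 0.015 m).
It fails at once if a bystander is pushed about (30 mm) (distance of any of phone, loupe, ring_box, ring_cone, polish_tin from where it was at the start of the episode above 0.03 m).
It also fails if it takes over 72 s, if anything falls off the work surface, if the arm or the gripper's body presses on something with over 40 N, if the wrist force passes 120 N, or if a joint passes its speed limit or range.

## Working session

There is one attempt and no reset: what is moved stays moved. The work goes in short steps, Python scripts to look and compute and a tool call to move; the robot and the scene stay as the last step left them, time stands still between calls to the robot, and variables do not carry over. Pictures are saved under pics/ and viewed, at most 10 in all, crops included, and the job is handed in when it is done.

Besides the shell and the picture viewer there is one more tool, called after "Request:" by a JSON object that holds its "op" and its "data", one argument or row to a line. move_arm: Moves the arm, as the interface text tells. Shifts and turns lie within -1 to 1; 1 stands for 0.04 m of shift or 0.15 rad of turn. Its arguments: {"type":"object","properties":{"series":{"type":"array","items":{"type":"array","items":{"type":"number","minimum":-1,"maximum":1}}}},"required":["series"]}

```bash
mkdir -p pics; ls; cat > h.py <<'E'
import numpy as np, cv2
from plant import robot
def cam(n):
    c=robot.read_camera(n); c['f']=240/np.tan(np.radians(c['vfov'])/2); c['R']=np.array(c['R']); c['t']=np.array(c['t']); return c
def atz(c,p,z):
    d=c['R'].T@np.array([(p[0]-c['cx'])/c['f'],(p[1]-c['cy'])/c['f'],1]); o=-c['R'].T@c['t']
    return o+d*(z-o[2])/d[2]
def proj(c,X):
    q=c['R']@np.array(X)+c['t']; return c['f']*q[:2]/q[2]+[c['cx'],c['cy']]
def tri(obs):
    A=[];b=[]
    for c,p in obs:
        d=c['R'].T@np.array([(p[0]-c['cx'])/c['f'],(p[1]-c['cy'])/c['f'],1]); d/=np.linalg.norm(d); o=-c['R'].T@c['t']
        M=np.eye(3)-np.outer(d,d); A.append(M); b.append(M@o)
    A=sum(A);return np.linalg.solve(A,sum(b))
E
python3 - <<'E'
from h import *
cs={n:cam(n) for n in('top','side')}
for n,c in cs.items(): cv2.imwrite(f'pics/{n}0.png',c['image']); print(n,c['vfov'],-c['R'].T@c['t'],c['R'].round(2).tolist())
Z=dict(cover_handle=98,lever_pivot=68,lever_tip=119,case=0,holder=0,tongs=6,tongs_grip=94,ruby_ring_center=36,blue_ring=30,silver_ring=30,ring_cone=0,ring_box=0,loupe=0,polish_tin=0,phone=0)
for k,z in Z.items():
    for n,c in cs.items():
        for d in robot.tip_of(n,k)[:4]: print(k,n,round(d['confidence'],2),np.round(d['centre']),atz(c,d['centre'],z).round()[:2])
E
```

```text
pics
top 52.843632471576015 [ 278.78218096   15.04890101 1525.16843179] [[-0.0, -1.0, 0.01], [-0.98, 0.0, -0.18], [0.18, -0.01, -0.98]]
side 54.61973156290881 [  55.53995525 -673.54978791  733.36953328] [[0.83, -0.56, 0.02], [-0.33, -0.52, -0.79], [0.45, 0.65, -0.61]]
cover_handle top 0.9 [278. 249.] [494. 132.]
cover_handle top 0.62 [411. 249.] [ 493. -264.]
cover_handle top 0.54 [169. 265.] [447. 455.]
cover_handle side 0.87 [277. 210.] [495. 128.]
lever_pivot top 0.63 [233. 232.] [551. 273.]
lever_pivot top 0.5 [397. 246.] [ 509. -228.]
lever_tip top 0.58 [243. 228.] [556. 235.]
lever_tip side 0.52 [497. 354.] [ 576. -446.]
lever_tip side 0.38 [278. 177.] [556. 227.]
case top 0.9 [279. 239.] [541. 140.]
case side 0.86 [289. 237.] [528. 133.]
holder top 0.97 [404. 298.] [ 353. -256.]
holder top 0.85 [408. 249.] [ 510. -275.]
holder side 0.93 [315. 382.] [ 345. -260.]
holder side 0.8 [380. 341.] [ 506. -252.]
holder side 0.72 [362. 280.] [586. -96.]
holder side 0.67 [422. 472.] [ 395. -485.]
tongs top 0.62 [454. 234.] [ 556. -422.]
tongs top 0.49 [406. 247.] [ 515. -266.]
tongs side
[... 363 characters left out ...]
_center side 0.73 [270. 169.] [626. 405.]
blue_ring side 0.65 [386. 344.] [ 492. -281.]
silver_ring side 0.64 [386. 312.] [ 547. -220.]
ring_cone top 0.87 [168. 267.] [453. 487.]
ring_cone side 0.55 [207. 186.] [450. 468.]
ring_box top 0.73 [445. 198.] [ 677. -401.]
ring_box top 0.45 [412. 243.] [ 528. -287.]
ring_box side 0.83 [499. 357.] [ 675. -408.]
ring_box side 0.6 [423. 472.] [ 396. -486.]
loupe top 0.51 [390. 195.] [ 687. -220.]
loupe side 0.69 [433. 296.] [ 686. -220.]
polish_tin top 0.75 [174. 200.] [671. 483.]
polish_tin top 0.29 [473. 283.] [ 398. -476.]
polish_tin side 0.92 [270. 167.] [661. 470.]
phone top 0.84 [475. 281.] [ 406. -481.]
phone side 0.65 [421. 471.] [ 394. -484.]
```

View pics/top0.png

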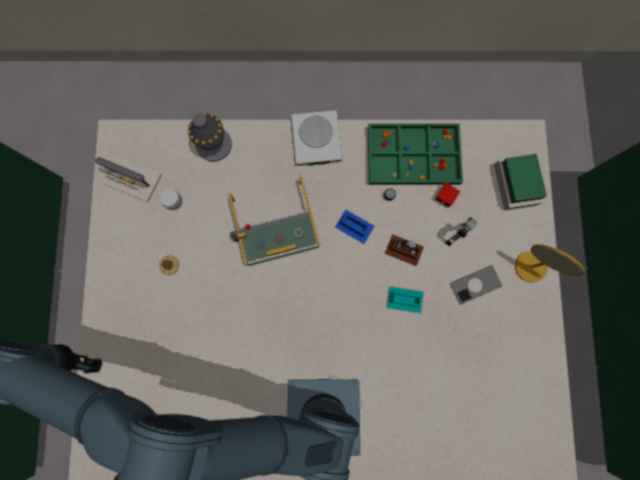

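View pics/side0.png

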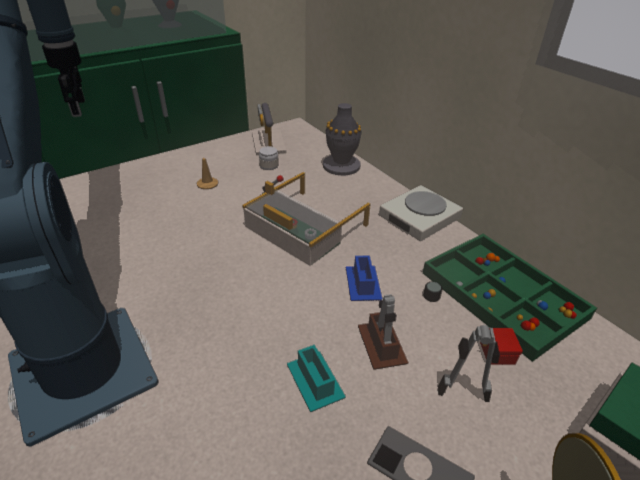

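```bash
python3 - <<'E'
import cv2,numpy as np
t=cv2.imread('pics/top0.png');s=cv2.imread('pics/side0.png')
a=cv2.resize(t[190:310,220:340],(400,400),interpolation=cv2.INTER_CUBIC)
b=cv2.resize(t[200:300,370:490],(400,333),interpolation=cv2.INTER_CUBIC); b=cv2.copyMakeBorder(b,0,67,0,0,0)
cv2.imwrite('pics/crop0.png',np.hstack([a,b]))
E
```

```text
(no output)
```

View pics/crop0.png

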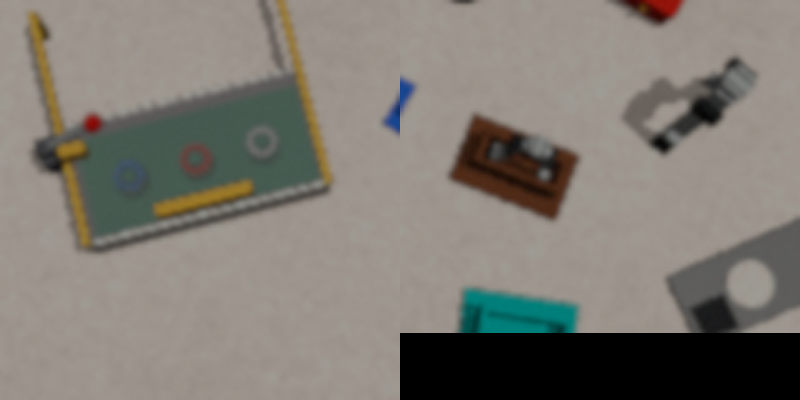

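The pictures show three things:
- **Ring:** the ruby ring is the middle one, at top (279,238). Blue is at (259,243) and silver at (299,232).
- **Tongs:** the small pair stands in the brown holder at (404,249). The look-alikes are the larger free-standing tongs at (461,232), the blue holder at (355,226) and the turquoise holder at (405,299).
- **Lever:** its red ball is at (248,227).

```bash
python3 - <<'E'
from h import *
from scipy.optimize import least_squares
c=cam('top')
cr=lambda x,y:(220+x*.3,190+y*.3)
ob=[((0,64,40),cr(130,177)),((0,0,40),cr(196,160)),((0,-64,40),cr(262,141)),((-58,118,69),cr(85,243)),((170,118,69),cr(36,15)),((-58,-118,66),cr(326,186))]
W=[np.r_[atz(c,p,q[2])[:2]] for q,p in ob]
def f(v):
    R=np.array([[np.cos(v[2]),-np.sin(v[2])],[np.sin(v[2]),np.cos(v[2])]])
    return np.concatenate([v[:2]+R@np.array(q[:2])-w for (q,_),w in zip(ob,W)])
r=least_squares(f,[540,130,.1]); print(r.x.round(3),r.fun.round(1))
x=r.x
def w(p): 
    C,S=np.cos(x[2]),np.sin(x[2]); return (x[0]+C*p[0]-S*p[1]).round(1),(x[1]+S*p[0]+C*p[1]).round(1)
print('pivot',w((40,129)),'handle meas',atz(c,cr(204,198),98).round(),'tip',atz(c,cr(93,124),119).round(), 'tip exp 0.1',w((40,129-72*np.sin(.685))))
for nm,h in (('holder foot',[(475,115),(578,155),(556,219),(450,178)]),):
    P=np.array([atz(c,(370+(a-400)*.3,200+b*.3),8)[:2] for a,b in h]); print(P.round(),P.mean(0).round(1)); e=P[1]-P[0]+P[2]-P[3]; print('yaw of y axis deg',np.degrees(np.arctan2(e[1],e[0])), np.linalg.norm(P[1]-P[0]),np.linalg.norm(P[2]-P[1]))
s=cam('side')
for k in('case','cover_handle','lever_tip','lever_pivot','tongs_grip','holder','tongs'):
    a=robot.tip_of('top',k);b=robot.tip_of('side',k)
    for i in a[:2]:
        for j in b[:2]:
            X=tri([(c,i['centre']),(s,j['centre'])]); e=np.linalg.norm(proj(c,X)-i['centre'])
            if e<4: print(k,X.round(),e.round(1))
print(robot.get_state()['eef_rot'],robot.get_state()['t'],robot.get_state()['grip_width'])
E
```

```text
[5.38058e+02 1.35860e+02 2.37000e-01] [ 0.8  0.3 -0.1 -0.6 -3.1 -1.1 -2.8  3.1  5.   5.7  0.2 -7.3]
pivot (np.float64(546.6), np.float64(270.6)) handle meas [494. 124.  98.] tip [557. 222. 119.] tip exp 0.1 (np.float64(557.3), np.float64(226.4))
[[ 554. -224.]
 [ 515. -321.]
 [ 454. -298.]
 [ 494. -198.]] [ 504.4 -260.4]
yaw of y axis deg -111.71707888956267 104.88616684630452 65.6742509405135
case [547. 143.  -9.] 0.0
lever_tip [555. 227. 122.] 2.3
lever_pivot [557. 274.  57.] 1.3
tongs_grip [ 503. -262.   91.] 1.1
tongs_grip [ 556. -422.  111.] 0.3
holder [ 503. -270.   19.] 1.3
holder [ 353. -250.  -14.] 1.9
tongs [ 561. -427.  -20.] 1.4
tongs [ 508. -262.   14.] 1.8
[1.50822557e-01 9.88560851e-01 1.35971181e-05 7.11403344e-06] 2.4 85.55230874588936
```

```bash
cat >> h.py <<'E'
from scipy.spatial.transform import Rotation as Ro
def case(p,x=(538.06,135.86,.237)):
    C,S=np.cos(x[2]),np.sin(x[2]); return np.array([x[0]+C*p[0]-S*p[1],x[1]+S*p[0]+C*p[1],p[2]])
def plan(T,yaw):
    "T TCP target mm, yaw deg of tool y (tool straight down); prints turn units (first), then shift units in turned frame"
    s=robot.get_state(); R=Ro.from_quat(s['eef_rot']); a=np.radians(yaw)
    Rt=np.array([[-np.sin(a),np.cos(a),0],[np.cos(a),np.sin(a),0],[0,0,-1]]).T
    Rt=np.array([[np.sin(a),-np.cos(a),0],[np.cos(a),np.sin(a),0],[0,0,-1]]).T if False else np.column_stack([[-np.sin(a),np.cos(a),0],[np.cos(a),np.sin(a),0],[0,0,-1]])
    rv=(R.inv()*Ro.from_matrix(Rt)).as_rotvec()/.15
    sh=Rt.T@(np.array(T)-s['position'])/40
    print('turn',rv.round(2),'shift',sh.round(2),'pos',np.round(s['position'],1),'F',np.round(s['ft_force'],1),'w',round(s['grip_width'],1),'t',round(s['t'],2))
E
sed -i '/if False else/s/.*/    Rt=np.column_stack([[-np.sin(a),np.cos(a),0],[np.cos(a),np.sin(a),0],[0,0,-1]])/; /Rt=np.array.*\.T$/d' h.py
python3 -c "
from h import *
plan(case((40,40,220)),103.6)"
```

```text
turn [ 0.   0.  -3.6] shift [ -6.52 -12.8    0.48] pos [193.8 620.4 239.3] F [ 0.  -0.3 -0.9] w 85.6 t 2.4
```

Request:
{"op": "move_arm", "data": {
  "series": [
    [0,0,0,0,0,-0.9,-1],
    [0,0,0,0,0,-0.9,-1],
    [0,0,0,0,0,-0.9,-1],
    [0,0,0,0,0,-0.9,-1]
  ]
}}

```text
t: 2.8
position: [193.8, 620.4, 239.3]
eef_rot: [-0.121, 0.993, -0.0, 0.0]
ft_force: [-1.1, 0.6, 0.2]
grip_width: 27.8
grasp_force: 0.0
```

```bash
python3 -c "
from h import *
plan(case((40,40,220)),103.6)"
```

```text
turn [-0.    0.    0.04] shift [ -6.52 -12.8    0.48] pos [193.8 620.4 239.3] F [-1.1  0.6  0.2] w 27.8 t 2.8
```

Request:
{"op": "move_arm", "data": {
  "series": [
    [-0.5,-0.95,0,0,0,0,-1],
    [-0.5,-0.95,0,0,0,0,-1],
    [-0.5,-0.95,0,0,0,0,-1],
    [-0.5,-0.95,0,0,0,0,-1],
    [-0.5,-0.95,0,0,0,0,-1],
    [-0.5,-0.95,0,0,0,0,-1],
    [-0.5,-0.95,0,0,0,0,-1],
    [-0.5,-0.95,0,0,0,0,-1]
  ]
}}

```text
t: 3.6
position: [421.8, 361.1, 239.6]
eef_rot: [-0.118, 0.993, 0.0, 0.0]
ft_force: [0.5, -0.2, -0.3]
grip_width: -0.1
grasp_force: 0.0
```

```bash
python3 -c "
from h import *
plan(case((40,40,220)),103.6)"
```

```text
turn [ 0.  0. -0.] shift [-2.5  -5.16  0.49] pos [421.8 361.1 239.6] F [ 0.5 -0.2 -0.3] w -0.1 t 3.6
```

Request:
{"op": "move_arm", "data": {
  "series": [
    [-0.5,-0.95,0,0,0,0,-1],
    [-0.5,-0.95,0,0,0,0,-1],
    [-0.5,-0.95,0,0,0,0,-1],
    [-0.5,-0.95,0.2,0,0,0,-1],
    [-0.5,-0.95,0.3,0,0,0,-1],
    [0,-0.5,0,0,0,0,-1]
  ]
}}

```text
t: 4.2
position: [569.7, 177.3, 217.9]
eef_rot: [-0.116, 0.993, -0.001, -0.0]
ft_force: [0.4, -0.8, 0.3]
grip_width: -0.1
grasp_force: 0.0
```

```bash
python3 -c "
from h import *
plan(case((40,40,106)),103.6)
c=cam('side');cv2.imwrite('pics/s1.png',cv2.resize(c['image'][100:300,200:400],(600,600)))
a=robot.tip_of('top','lever_tip')
c=cam('top')
s=cam('side')
for i in robot.tip_of('top','lever_tip')[:2]:
  for j in robot.tip_of('side','lever_tip')[:3]:
    X=tri([(c,i['centre']),(s,j['centre'])]);print(i['centre'],j['centre'],X)
"
```

```text
turn [-0.02 -0.   -0.03] shift [0.01 0.18 2.8 ] pos [569.7 177.3 217.9] F [ 0.4 -0.8  0.3] w -0.1 t 4.2
```

View pics/s1.png

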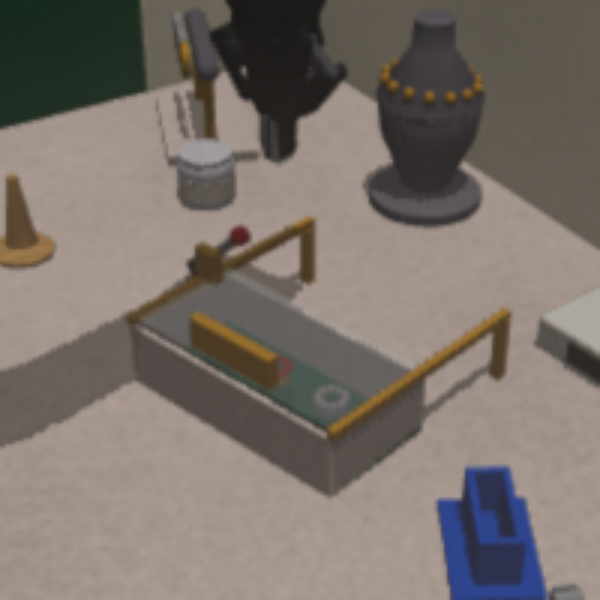

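Request:
{"op": "move_arm", "data": {
  "series": [
    [0,0,1,0,0,0,-1],
    [0,0,1,0,0,0,-1],
    [0,0,0.8,0,0,0,-1],
    [0,0.3,0,0,0,0,-1],
    [0,0.3,0,0,0,0,-1],
    [0,0.3,0,0,0,0,-1],
    [0,0.3,0,0,0,0,-1],
    [0,0.3,0,0,0,0,-1]
  ]
}}

```text
t: 5.25
position: [557.2, 239.7, 113.8]
eef_rot: [-0.118, 0.993, -0.001, 0.004]
ft_force: [-6.4, -12.9, 34.9]
grip_width: -0.2
grasp_force: 19.7
```

Request:
{"op": "move_arm", "data": {
  "series": [
    [0,0.3,0,0,0,0,-1],
    [0,0.3,0,0,0,0,-1],
    [0,0.3,0,0,0,0,-1],
    [0,0.2,0,0,0,0,-1]
  ]
}}

```text
t: 5.65
position: [543.2, 285.9, 109.4]
eef_rot: [-0.119, 0.993, 0.001, 0.001]
ft_force: [1.0, -1.9, 0.3]
grip_width: -0.2
grasp_force: 1.1
```

```bash
python3 -c "
from h import *
plan(case((40,140,106)),103.6)
c=cam('side');cv2.imwrite('pics/s2.png',cv2.resize(c['image'][120:270,220:370],(600,600)))
"
```

```text
turn [0.01 0.02 0.01] shift [ 0.   -0.12  0.08] pos [543.2 285.9 109.4] F [ 1.  -1.9  0.3] w -0.2 t 5.65
```

View pics/s2.png

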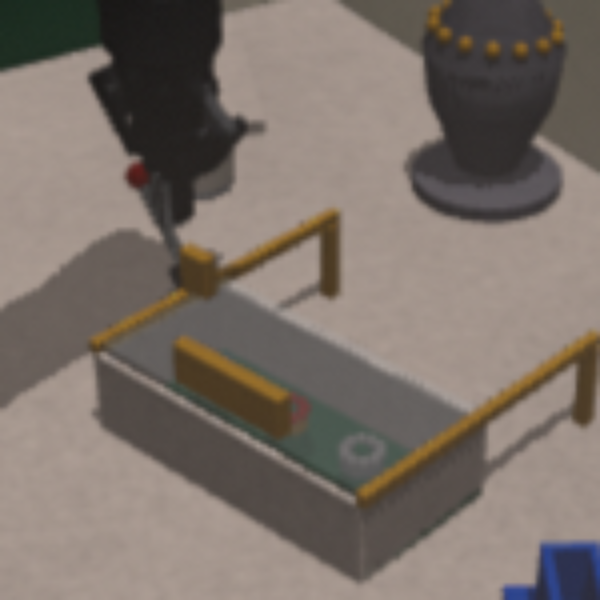

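The lever is past upright and leaning outward, with the ball at crop (137,175). I'll push it on to its stop.

Request:
{"op": "move_arm", "data": {
  "series": [
    [0,0.2,0,0,0,0,-1],
    [0,0.2,0,0,0,0,-1],
    [0,0.2,0,0,0,0,-1],
    [0,0,0,0,0,0,-1]
  ]
}}

```text
t: 6.1
position: [539.7, 296.2, 107.0]
eef_rot: [-0.115, 0.993, -0.007, -0.001]
ft_force: [2.4, -22.5, 9.9]
grip_width: 0.4
grasp_force: 11.2
```

```bash
python3 -c "
from h import *
plan(case((40,140,106)),103.6)
c=cam('top');s=cam('side')
for i in robot.tip_of('top','lever_tip')[:2]: print('t',i)
for j in robot.tip_of('side','lever_tip')[:2]: print('s',j)
for a in (1,1.3,1.6):
  X=case((40,129+72*np.sin(a-.785),68+72*np.cos(a-.785))); print(a,proj(c,X).round(1),proj(s,X).round(1))
m=s['image'].astype(int);r=(m[...,2]>100)&(m[...,1]<60)&(m[...,0]<60);r[:, 400:]=0;print(np.argwhere(r).mean(0)[::-1],r.sum())
m=s['image'][120:270,220:370]; print([ (x,y) for y,x in np.argwhere((m[...,2]>90)&(m[...,1]<50))[:8]+[120,220]])
"
```

```text
turn [-0.09 -0.02 -0.04] shift [-0.02 -0.39  0.02] pos [539.7 296.2 107. ] F [  2.4 -22.5   9.9] w 0.4 t 6.1
t {'centre': [405.3, 253.2], 'confidence': 0.59}
s {'centre': [249.9, 160.0], 'confidence': 0.62}
1 [225.  230.7] [262.3 162.5]
1.3 [218.8 232.7] [257.3 162.4]
1.6 [214.  234.9] [253.4 164.7]
[nan nan] 0
[(np.int64(251), np.int64(163)), (np.int64(252), np.int64(163))]<string>:9: RuntimeWarning: Mean of empty slice.
  ret = um.true_divide(
```

Request:
{"op": "move_arm", "data": {
  "series": [
    [0,-0.7,0,0,0,0,-1],
    [0,-0.5,-0.7,0,0,0,-1],
    [0,-0.5,-0.8,0,0,0,-1]
  ]
}}

```text
t: 6.6
position: [551.8, 239.6, 166.5]
eef_rot: [-0.118, 0.993, -0.0, -0.002]
ft_force: [0.1, 0.7, 0.4]
grip_width: 0.3
grasp_force: 0.0
```

```bash
python3 -c "
from h import *
plan(case((-95,0,150)),103.6)
c=cam('side');print([d['centre'] for d in robot.tip_of('side','lever_tip')[:2]])
for h in robot.tip_of('side','cover_handle')[:1]:print(atz(c,h['centre'],98), 'exp',case((-46,0,98)))"
```

```text
turn [-0.   -0.03 -0.  ] shift [ 3.32 -2.44  0.41] pos [551.8 239.6 166.5] F [0.1 0.7 0.4] w 0.3 t 6.6
[[495.9, 354.4], [247.2, 163.5]]
[491.52469539 128.30428104  98.        ] exp [493.34585131 125.05977283  98.        ]
```

Request:
{"op": "move_arm", "data": {
  "series": [
    [0.83,-0.61,0,0,0,0,-1],
    [0.83,-0.61,0,0,0,0,-1],
    [0.83,-0.61,0,0,0,0,-1],
    [0.83,-0.61,0,0,0,0,-1],
    [0,0,0.7,0,0,0,-1],
    [0,0,0.7,0,0,0,-1],
    [0,0,0.5,0,0,0,-1],
    [0,0,0,0,0,0,-1]
  ]
}}

```text
t: 7.55
position: [444.2, 114.7, 88.6]
eef_rot: [-0.119, 0.993, -0.0, -0.003]
ft_force: [-1.1, 0.5, 0.1]
grip_width: 0.2
grasp_force: 0.0
```

```bash
python3 -c "
from h import *
plan(case((-46-6-11+105,0,90)),103.6)"
```

```text
turn [ 0.   -0.04  0.01] shift [-3.45 -0.04 -0.04] pos [444.2 114.7  88.6] F [-1.1  0.5  0.1] w 0.2 t 7.55
```

Request:
{"op": "move_arm", "data": {
  "series": [
    [-0.4,0,0,0,0,0,-1],
    [-0.4,0,0,0,0,0,-1],
    [-0.4,0,0,0,0,0,-1],
    [-0.4,0,0,0,0,0,-1],
    [-0.4,0,0,0,0,0,-1],
    [-0.4,0,0,0,0,0,-1],
    [-0.4,0,0,0,0,0,-1],
    [-0.4,0,0,0,0,0,-1]
  ]
}}

```text
t: 8.35
position: [570.7, 146.1, 91.5]
eef_rot: [-0.119, 0.993, 0.001, -0.001]
ft_force: [-2.2, 1.3, 0.5]
grip_width: 0.1
grasp_force: 1.1
```

Request:
{"op": "move_arm", "data": {
  "series": [
    [-0.2,0,0,0,0,0,-1],
    [-0.15,0,0,0,0,0,-1],
    [-0.1,0,0,0,0,0,-1],
    [0,0,0,0,0,0,-1]
  ]
}}

```text
t: 8.75
position: [579.5, 147.5, 89.7]
eef_rot: [-0.119, 0.993, -0.001, -0.01]
ft_force: [-24.2, -3.9, 15.5]
grip_width: 0.1
grasp_force: 11.8
```

```bash
python3 -c "
from h import *
plan(case((-46-6-11+105,0,90)),103.6)
c=cam('side');cv2.imwrite('pics/s3.png',cv2.resize(c['image'][120:270,220:370],(600,600)))"
```

```text
turn [ 0.   -0.14  0.01] shift [ 0.03 -0.04 -0.01] pos [579.5 147.5  89.7] F [-24.2  -3.9  15.5] w 0.1 t 8.75
```

View pics/s3.png

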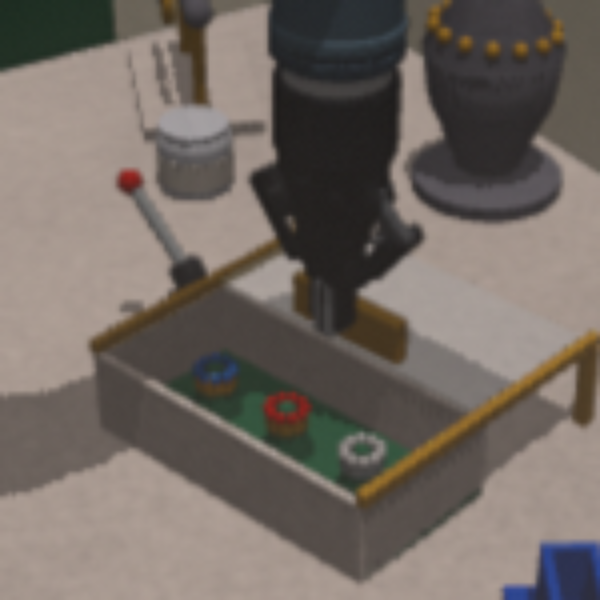

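The cover is open, the lever is out with its ball at crop (129,180), and the rings are undisturbed. I'll back off and head for the tongs.

Request:
{"op": "move_arm", "data": {
  "series": [
    [0.5,0,0,0,0,0,-1],
    [0,0,-1,0,0,0,-1],
    [0,0,-1,0,0,0,-1],
    [0,0,-1,0,0,0,-1],
    [0,0,0,0,0,1,1],
    [0,0,0,0,0,1,1],
    [0,0,0,0,0,1,1],
    [0,0,0,0,0,1,1]
  ]
}}

```text
t: 9.6
position: [569.3, 144.2, 211.9]
eef_rot: [0.183, 0.983, 0.0, 0.0]
ft_force: [-0.2, 0.1, 0.1]
grip_width: 58.0
grasp_force: 0.0
```

```bash
python3 -c "
from h import *
plan((504,-261,200),68.3)
c=cam('top');s=cam('side')
for k,z in(('tongs_grip',94),('tongs',6),('holder',0),('jaw_left',126),('jaw_right',126),('ruby_ring_center',36)):
  a=robot.tip_of('top',k);b=robot.tip_of('side',k)
  for n,q,d in(('top',c,a),('side',s,b)):
    for i in d[:3]: 
      X=atz(q,i['centre'],z)
      if np.hypot(*(X[:2]-[504,-261]))<60 or 'ruby' in k: print(k,n,X.round(1),round(i['confidence'],2))
u=cv2.resize(c['image'][220:275,375:440],(780,660),interpolation=cv2.INTER_CUBIC)[:600]
v=cv2.resize(s['image'][290:370,340:420],(400,400),interpolation=cv2.INTER_CUBIC)
u=cv2.resize(c['image'][220:280,375:435],(400,400),interpolation=cv2.INTER_CUBIC)
cv2.imwrite('pics/s4.png',np.hstack([u,v]))"
```

```text
turn [0.   0.   0.07] shift [ -2.23 -10.02   0.3 ] pos [569.3 144.2 211.9] F [-0.2  0.1  0.1] w 58.0 t 9.6
tongs_grip top [ 506.4 -254.3   94. ] 0.44
tongs_grip side [ 499.7 -268.3   94. ] 0.55
tongs top [ 508.5 -266.     6. ] 0.41
tongs side [ 510.1 -258.8    6. ] 0.56
holder top [ 510.1 -262.3    0. ] 0.74
holder side [ 502.8 -256.8    0. ] 0.97
jaw_left top [ 508.5 -257.1  126. ] 0.63
jaw_left side [ 509.6 -250.   126. ] 0.68
jaw_right top [ 505.5 -261.1  126. ] 0.48
jaw_right side [ 510.4 -253.   126. ] 0.8
ruby_ring_center side [523.7 121.7  36. ] 0.48
```

View pics/s4.png

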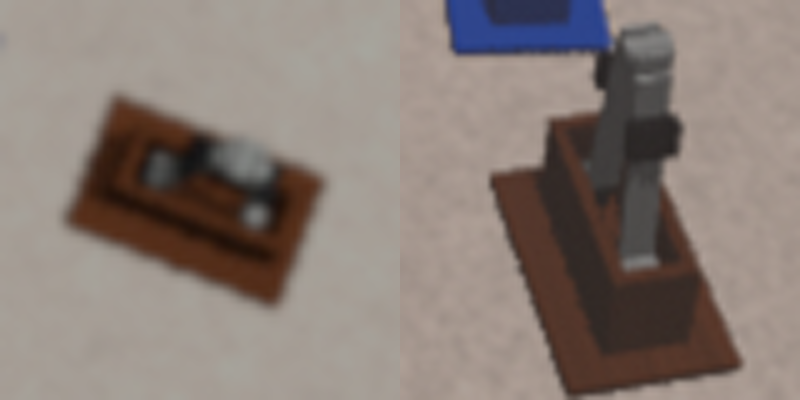

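```bash
python3 -c "
from h import *
c=cam('top');s=cam('side')
k=lambda x,y:(375+x*.15,220+y*.15); g=lambda x,y:(340+(x-400)/5,290+y/5)
P=np.array([atz(c,k(*q),8)[:2] for q in((117,93),(327,180),(278,305),(67,220))]);print(P.mean(0).round(1))
e=P[1]-P[0]+P[2]-P[3];print(np.degrees(np.arctan2(e[1],e[0]))+180); e=P[0]-P[3]+P[1]-P[2];print(np.degrees(np.arctan2(e[1],e[0]))+90)
print('cap',atz(c,k(243,160),125).round(1),atz(s,g(646,48),126).round(1),tri([(c,k(243,160)),(s,g(646,48))]).round(1))
print('pocket rim near end',[atz(s,g(*q),48)[:2].round(1) for q in((548,122),(575,115),(697,268),(612,283))])
"
```

```text
[ 504.7 -261. ]
67.21064142845675
67.0521913438043
cap [ 504.7 -260.5  125. ] [ 504.2 -261.   126. ] [ 504.7 -260.5  125.3]
pocket rim near end [array([ 502.5, -217.7]), array([ 513.8, -220.6]), array([ 503.2, -304.2]), array([ 472.2, -292.3])]
```

Request:
{"op": "move_arm", "data": {
  "series": [
    [-0.22,-0.95,0,0,0,0,1],
    [-0.22,-0.95,0,0,0,0,1],
    [-0.22,-0.95,0,0,0,0,1],
    [-0.22,-0.95,0,0,0,0,1],
    [-0.22,-0.95,0,0,0,0,1],
    [-0.22,-0.95,0,0,0,0,1],
    [-0.22,-0.95,0,0,0,0,1],
    [-0.22,-0.95,0,0,0,0,1]
  ]
}}

```text
t: 11.2
position: [527.2, -166.9, 211.5]
eef_rot: [0.18, 0.984, 0.0, 0.0]
ft_force: [0.6, -0.6, -0.7]
grip_width: 85.3
grasp_force: 0.0
```

Everything agrees: tongs at (504.6, −260.7), yaw about 67.2°.

```bash
python3 -c "
from h import *
plan((504.6,-260.7,83),67.2)"
```

```text
turn [0.   0.   0.24] shift [-0.39 -2.38  3.21] pos [ 527.2 -166.9  211.5] F [ 0.6 -0.6 -0.7] w 85.3 t 11.2
```

Request:
{"op": "move_arm", "data": {
  "series": [
    [0,0,0,0,0,0.24,1],
    [-0.13,-0.8,0,0,0,0,1],
    [-0.13,-0.8,0,0,0,0,1],
    [-0.13,-0.78,0,0,0,0,1],
    [0,0,0,0,0,0,1]
  ]
}}

```text
t: 11.7
position: [502.8, -264.7, 211.6]
eef_rot: [0.201, 0.979, -0.002, 0.0]
ft_force: [-0.4, -1.0, 0.5]
grip_width: 85.5
grasp_force: 0.0
```

```bash
python3 -c "
from h import *
plan((504.6,-260.7,83),67.2)"
```

```text
turn [-0.02  0.01 -0.05] shift [-0.    0.11  3.22] pos [ 502.8 -264.7  211.6] F [-0.4 -1.   0.5] w 85.5 t 11.7
```

Request:
{"op": "move_arm", "data": {
  "series": [
    [0,0.06,0.6,0,0,0,1],
    [0,0,0.6,0,0,0,1],
    [0,0,0.6,0,0,0,1],
    [0,0,0.6,0,0,0,1],
    [0,0,0.5,0,0,0,1],
    [0,0,0.3,0,0,0,1],
    [0,0,0,0,0,0,1]
  ]
}}

```text
t: 12.4
position: [505.1, -256.0, 81.9]
eef_rot: [0.198, 0.98, 0.0, -0.001]
ft_force: [0.8, -1.0, 0.5]
grip_width: 85.7
grasp_force: 0.0
```

```bash
python3 -c "
from h import *
plan((504.6,-260.7,83),67.2)
c=cam('side');plan((504.6,-260.7,83),67.2)
cv2.imwrite('pics/s5.png',cv2.resize(c['image'][270:370,330:430],(600,600),interpolation=cv2.INTER_CUBIC))"
```

```text
turn [ 0.   -0.02 -0.  ] shift [-0.03 -0.11 -0.03] pos [ 505.1 -256.    81.9] F [ 0.8 -1.   0.5] w 85.7 t 12.4
turn [ 0.   -0.01 -0.  ] shift [-0.01 -0.11  0.  ] pos [ 505.8 -256.6   83.1] F [ 0.1 -0.1  0.3] w 85.3 t 12.45
```

View pics/s5.png

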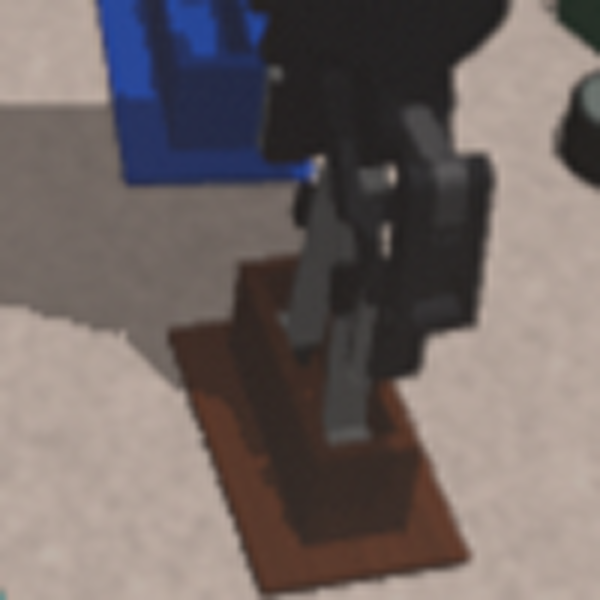

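Request:
{"op": "move_arm", "data": {
  "series": [
    [0,-0.1,0,0,0,0,1],
    [0,0,0,0,0,0,0.3],
    [0,0,0,0,0,0,-0.05],
    [0,0,0,0,0,0,-0.05],
    [0,0,0,0,0,0,-0.05],
    [0,0,0,0,0,0,-0.05],
    [0,0,0,0,0,0,-0.05]
  ]
}}

```text
t: 13.15
position: [504.7, -261.2, 83.8]
eef_rot: [0.198, 0.98, -0.0, 0.001]
ft_force: [-0.7, -1.3, 5.4]
grip_width: 40.9
grasp_force: 8.6
```

```bash
python3 -c "
from h import *
plan((504.6,-260.7,83),67.2);s=robot.get_state();print(s['grasp_force'])
c=cam('side')
s=robot.get_state();print(s['grasp_force'],s['grip_width'],s['ft_force'])"
```

```text
turn [-0.    0.01 -0.01] shift [0.01 0.01 0.02] pos [ 504.7 -261.2   83.8] F [-0.7 -1.3  5.4] w 40.9 t 13.15
8.615962355397642
8.611056151567027 40.85070785332316 [-1.04144511 -1.05654058  5.07438415]
```

Request:
{"op": "move_arm", "data": {
  "series": [
    [0,0,-0.2,0,0,0,-0.05],
    [0,0,-0.4,0,0,0,-0.05],
    [0,0,-0.5,0,0,0,-0.05],
    [0,0,-0.5,0,0,0,-0.05],
    [0,0,-0.5,0,0,0,-0.05],
    [0,0,-0.5,0,0,0,-0.05],
    [0,0,-0.5,0,0,0,-0.05],
    [0,0,0,0,0,0,-0.05]
  ]
}}

```text
t: 14.0
position: [505.6, -261.0, 209.8]
eef_rot: [0.198, 0.98, -0.0, 0.002]
ft_force: [0.7, -0.9, -1.0]
grip_width: 40.7
grasp_force: 5.8
```

```bash
python3 -c "
from h import *
plan(case((0,0,210)),103.6);s=robot.get_state();print(s['grasp_force'])
c=cam('side')
p=proj(c,[504,-260,160]).astype(int);print(p)
cv2.imwrite('pics/s6.png',cv2.resize(c['image'][p[1]-60:p[1]+60,p[0]-60:p[0]+60],(600,600),interpolation=cv2.INTER_CUBIC))"
```

```text
turn [-0.01  0.03 -4.24] shift [-3.12  9.45 -0.01] pos [ 505.6 -261.   209.8] F [ 0.7 -0.9 -1. ] w 40.7 t 14.0
5.841972206253558
[390 285]
```

View pics/s6.png

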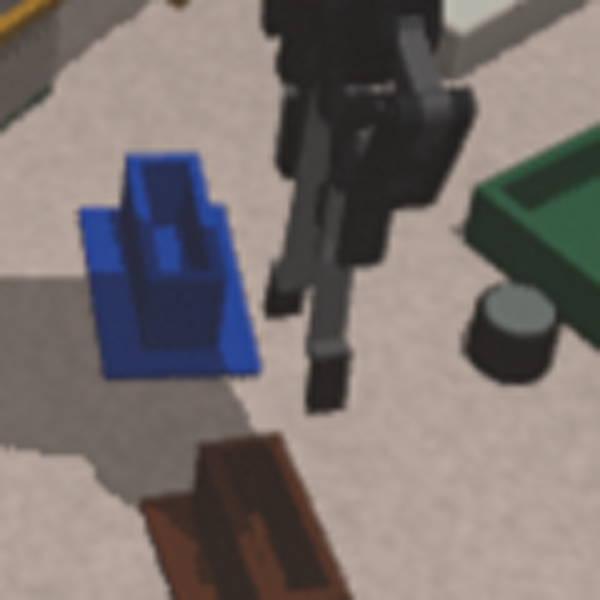

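Request:
{"op": "move_arm", "data": {
  "series": [
    [0,0.4,0,0,0,-0.7,-0.05],
    [0,0,0,0,0,-0.7,-0.05],
    [0,0,0,0,0,-0.7,-0.05],
    [0,0,0,0,0,-0.7,-0.05],
    [0,0,0,0,0,-0.7,-0.05],
    [0,0,0,0,0,-0.7,-0.05]
  ]
}}

```text
t: 14.65
position: [509.6, -245.2, 205.6]
eef_rot: [-0.118, 0.993, 0.001, -0.001]
ft_force: [0.4, 0.3, -0.4]
grip_width: 40.6
grasp_force: 5.8
```

```bash
python3 -c "
from h import *
plan(case((0,0,210)),103.6)
c=cam('side');t=cam('top')
for p,y in(((215,373),64),((287,411),0),((362,450),-64)): print(atz(c,(220+p[0]/4,120+p[1]/4),42).round(1),case((0,y,42)).round(1))
for n,q in(('top',t),('side',c)):
  for k in('ruby_ring_center','blue_ring','silver_ring'):
    for i in robot.tip_of(n,k)[:2]: print(n,k,i['confidence'],np.round(atz(q,i['centre'],36 if 'ruby' in k else 30),1))
m=cv2.cvtColor(t['image'],cv2.COLOR_BGR2HSV)[225:255,250:310]
g=t['image'][225:255,250:310].astype(int); r=(g[...,2]>1.6*g[...,1])&(g[...,2]>70)
ys,xs=np.nonzero(r);print(len(xs),atz(t,(xs.mean()+250,ys.mean()+225),40).round(1))
g=c['image'].astype(int); r=(g[...,2]>2*g[...,1])&(g[...,2]>90); r[:200]=0;r[245:]=0;r[:,:275]=0;r[:,310:]=0
ys,xs=np.nonzero(r);print(len(xs),xs.min(),xs.max(),ys.min(),ys.max(),atz(c,((xs.min()+xs.max())/2,(ys.min()+ys.max())/2),41).round(1))
"
```

```text
turn [ 0.01 -0.01 -0.01] shift [-2.93  9.09 -0.11] pos [ 509.6 -245.2  205.6] F [ 0.4  0.3 -0.4] w 40.6 t 14.65
[519.1 191.8  42. ] [523.  198.1  42. ]
[536.6 131.8  42. ] [538.1 135.9  42. ]
[554.1  73.1  42. ] [553.1  73.6  42. ]
top ruby_ring_center 0.44 [553.8 141.6  36. ]
top ruby_ring_center 0.41 [556.3 279.   36. ]
top blue_ring 0.62 [561.9 279.6  30. ]
top blue_ring 0.58 [544.1 148.9  30. ]
top silver_ring 0.46 [553.3  81.5  30. ]
side ruby_ring_center 0.49 [527.2 131.2  36. ]
side blue_ring 0.54 [517.9 205.   30. ]
side blue_ring 0.35 [722.5 -47.2  30. ]
side silver_ring 0.59 [557.2  67.7  30. ]
53 [539.2 137.9  40. ]
49 286 296 218 225 [538.5 138.5  41. ]
```

Request:
{"op": "move_arm", "data": {
  "series": [
    [-0.15,0.4,0,0,0,0,-0.05],
    [-0.25,0.8,0,0,0,0,-0.05],
    [-0.25,0.8,0,0,0,0,-0.05],
    [-0.25,0.8,0,0,0,0,-0.05],
    [-0.25,0.8,0,0,0,0,-0.05],
    [-0.25,0.8,0,0,0,0,-0.05],
    [-0.25,0.8,0,0,0,0,-0.05],
    [-0.25,0.8,0,0,0,0,-0.05]
  ]
}}

```text
t: 15.85
position: [529.5, 6.5, 207.4]
eef_rot: [-0.115, 0.993, -0.0, 0.0]
ft_force: [0.3, -0.2, 0.2]
grip_width: 40.9
grasp_force: 5.8
```

Request:
{"op": "move_arm", "data": {
  "series": [
    [-0.25,0.8,0,0,0,0,-0.05],
    [-0.25,0.8,0,0,0,0,-0.05],
    [-0.25,0.8,0,0,0,0,-0.05],
    [-0.15,0.5,0,0,0,0,-0.05],
    [0,0,0,0,0,0,-0.05],
    [0,0,0,0,0,0,-0.05]
  ]
}}

```text
t: 16.45
position: [537.8, 126.2, 207.2]
eef_rot: [-0.116, 0.993, -0.0, -0.0]
ft_force: [-0.1, -1.4, -0.9]
grip_width: 41.1
grasp_force: 5.8
```

```bash
python3 -c "
from h import *
plan((538.5,137,150),103.6);print(robot.get_state()['grasp_force'])
c=cam('side');plan((538.5,137,150),103.6);print(robot.get_state()['grasp_force'])"
```

```text
turn [-0.   -0.   -0.04] shift [-0.08  0.26  1.43] pos [537.8 126.2 207.2] F [-0.1 -1.4 -0.9] w 41.1 t 16.45
5.84459533682093
turn [-0.01 -0.   -0.05] shift [-0.08  0.28  1.43] pos [537.9 125.2 207.2] F [ 0.  0. -1.] w 40.5 t 16.5
5.844604233861901
```

Request:
{"op": "move_arm", "data": {
  "series": [
    [-0.08,0.27,0,0,0,-0.05,-0.05],
    [0,0,0.5,0,0,0,-0.05],
    [0,0,0.5,0,0,0,-0.05],
    [0,0,0.4,0,0,0,-0.05],
    [0,0,0,0,0,0,-0.05]
  ]
}}

```text
t: 17.0
position: [537.1, 136.8, 149.4]
eef_rot: [-0.119, 0.993, -0.0, -0.002]
ft_force: [-0.6, 0.2, -1.7]
grip_width: 40.7
grasp_force: 5.8
```

```bash
python3 -c "
from h import *
c=cam('side');plan((538.5,137,101),103.6)
for k in ('tip_left','tip_right','ruby_ring_center'):
  for i in robot.tip_of('side',k)[:2]: print(k,i['confidence'],np.round(i['centre'],1),atz(c,i['centre'],36 if 'ru' in k else 86).round(1))
P=robot.get_state()['position']; 
for s in(-20,20): print('tips exp',proj(c,P+np.array([-.235*s,.972*s,-64])).round(1))
print('ring exp',proj(c,[538.5,137,36]).round(1))
im=c['image'][160:260,240:340]
cv2.imwrite('pics/s7.png',cv2.resize(im,(600,600),interpolation=cv2.INTER_CUBIC))"
```

```text
turn [-0.   -0.01  0.  ] shift [-0.01 -0.01  1.24] pos [538.  137.1 150.7] F [ 0.8 -0.1 -0.9] w 40.5 t 17.05
tip_left 0.68 [284.9 201.6] [538.  165.5  86. ]
tip_left 0.64 [444.7 388.3] [ 478.7 -431.9   86. ]
tip_right 0.64 [484.7 391.5] [ 528.  -471.2   86. ]
tip_right 0.26 [289.8 170.4] [628.4 290.7  86. ]
ruby_ring_center 0.64 [290.9 223.2] [538.  138.3  36. ]
tips exp [297.  209.2]
tips exp [285.5 202.8]
ring exp [291.4 223.4]
```

View pics/s7.png

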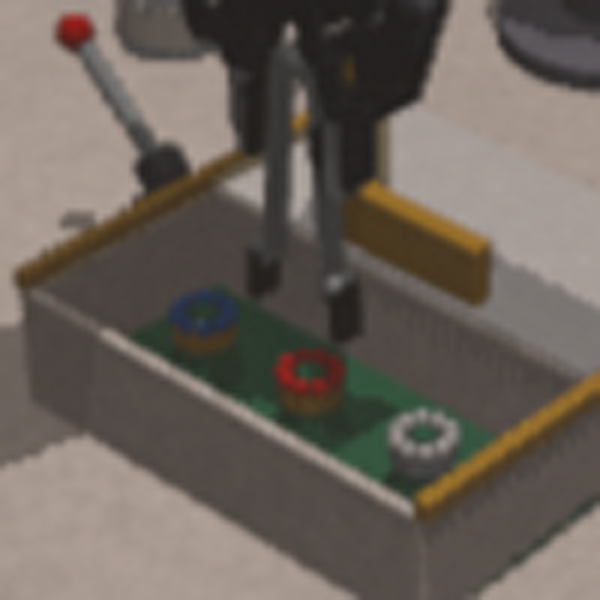

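The tongs hang straight. Their tips straddle the ring at side (291,223), with pads at (284,205) and (297,212). Lowering now.

Request:
{"op": "move_arm", "data": {
  "series": [
    [0,0,0.3,0,0,0,-0.05],
    [0,0,0.3,0,0,0,-0.05],
    [0,0,0.3,0,0,0,-0.05],
    [0,0,0.34,0,0,0,-0.05],
    [0,0,0,0,0,0,-0.05]
  ]
}}

```text
t: 17.7
position: [536.8, 137.0, 99.2]
eef_rot: [-0.119, 0.993, -0.0, -0.002]
ft_force: [-0.4, -0.3, -1.7]
grip_width: 40.7
grasp_force: 5.8
```

```bash
python3 -c "
from h import *
plan((538.5,137,101),103.6)
c=cam('side');plan((538.5,137,101),103.6)
for i in robot.tip_of('side','ruby_ring_center')[:2]: print(i)
print(robot.get_state()['grasp_force'])"
```

```text
turn [-0.   -0.03  0.01] shift [-0.04 -0.01 -0.04] pos [536.8 137.   99.2] F [-0.4 -0.3 -1.7] w 40.7 t 17.7
turn [-0.   -0.02  0.01] shift [-0.02 -0.01 -0.02] pos [537.6 137.2 100.3] F [-0.3  0.4  0.3] w 40.3 t 17.75
{'centre': [289.2, 227.3], 'confidence': 0.51}
5.843916776357219
```

No contact on the way down. Closing.

Request:
{"op": "move_arm", "data": {
  "series": [
    [0,0,0,0,0,0,-0.12],
    [0,0,0,0,0,0,-0.18],
    [0,0,0,0,0,0,-0.3],
    [0,0,0,0,0,0,-1],
    [0,0,0,0,0,0,-1],
    [0,0,0,0,0,0,-1],
    [0,0,0,0,0,0,-1],
    [0,0,0,0,0,0,-1]
  ]
}}

```text
t: 18.6
position: [539.0, 137.6, 102.0]
eef_rot: [-0.119, 0.993, 0.0, 0.0]
ft_force: [-0.7, 0.3, 3.7]
grip_width: 34.8
grasp_force: 61.9
```

Width stopped at 34.8 mm with 62 N, so a ring is in the tips. Lifting.

Request:
{"op": "move_arm", "data": {
  "series": [
    [0,0,-0.15,0,0,0,-1],
    [0,0,-0.3,0,0,0,-1],
    [0,0,-0.4,0,0,0,-1],
    [0,0,-0.5,0,0,0,-1],
    [0,0,-0.5,0,0,0,-1],
    [0,0,-0.5,0,0,0,-1],
    [0,0,-0.5,0,0,0,-1],
    [0,0,-0.5,0,0,0,-1]
  ]
}}

```text
t: 19.4
position: [538.2, 137.4, 237.1]
eef_rot: [-0.119, 0.993, -0.0, -0.0]
ft_force: [0.2, 0.2, -1.3]
grip_width: 35.1
grasp_force: 61.5
```

Request:
{"op": "move_arm", "data": {
  "series": [
    [0,0,-0.4,0,0,0,-1],
    [0,0,-0.25,0,0,0,-1],
    [0,0,0,0,0,0,-1],
    [0,0,0,0,0,0,-1],
    [0,0,0,0,0,0,-1]
  ]
}}

```text
t: 19.9
position: [537.9, 137.3, 260.7]
eef_rot: [-0.119, 0.993, -0.0, -0.001]
ft_force: [0.5, -0.0, -1.3]
grip_width: 35.1
grasp_force: 61.5
```

```bash
python3 -c "
from h import *
c=cam('side');plan((538.5,137,101),103.6);print(robot.get_state()['grasp_force'])
P=robot.get_state()['position']-[0,0,64]; print('ring z exp',P[2],proj(c,P).round(1))
for i in robot.tip_of('side','ruby_ring_center')[:2]: print(i)
g=c['image'].astype(int); r=(g[...,2]>2*g[...,1])&(g[...,2]>70); r[:,:270]=0;r[:,320:]=0;r[:120]=0;r[260:]=0
ys,xs=np.nonzero(r);print(len(xs),xs.mean(),ys.mean(),ys.min(),ys.max())"
```

```text
turn [-0.   -0.01  0.01] shift [-0.01 -0.01  3.99] pos [538.  137.3 260.7] F [ 0.1  0.  -1.9] w 34.6 t 19.95
61.5008819103241
ring z exp 196.7101688408507 [290.  167.4]
{'centre': [288.4, 171.4], 'confidence': 0.65}
26 286.8076923076923 166.8846153846154 164 169
```

The ring's red stones show between the tips at side (287,167), where the lifted ring should be (about 195 mm up), and the post is empty. Handing in.

```bash
python3 -c "
from plant import robot
print(robot.sign_off())"
```

```text
the job is handed in; nothing more can be done
None
```

I handed the job in at about 20 s, with the ruby ring held still in the tongs about 195 mm above the counter, the lever flipped to its stop and the cover pushed open to its stop; no verdict came back.

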